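# Find the full lens canister by feel and dock it

### The job

One of the three identical black canisters on the worktop holds a lens, the other two are empty: find the full one by how hard it is to push, without lifting or tipping any of them. Slide the full one along the worktop into the aluminium U-shaped dock until it is home against the back wall, and leave the two empties standing upright on the worktop outside the dock. Leave the low round stopper and the timer where they stand.

Things in the scene. Friction and masses are not known exactly. Their poses are not given: they have to be found in the camera images.
- can_a: one of three canisters that look alike: closed, black plastic, upright cylinder 30 mm across, 42 mm high, ribbed cap. Origin: centre of its underside, z up. One of the three (changing from start to start) holds a lens, 0.4 to 0.5 kg in all; the others are empty, 0.06 kg each: pushed slowly along the worktop the full one resists with about 2 N or more, an empty one with well under 1 N
- can_b: one of three canisters that look alike: closed, black plastic, upright cylinder 30 mm across, 42 mm high, ribbed cap. Origin: centre of its underside, z up. One of the three (changing from start to start) holds a lens, 0.4 to 0.5 kg in all; the others are empty, 0.06 kg each: pushed slowly along the worktop the full one resists with about 2 N or more, an empty one with well under 1 N
- can_c: one of three canisters that look alike: closed, black plastic, upright cylinder 30 mm across, 42 mm high, ribbed cap. Origin: centre of its underside, z up. One of the three (changing from start to start) holds a lens, 0.4 to 0.5 kg in all; the others are empty, 0.06 kg each: pushed slowly along the worktop the full one resists with about 2 N or more, an empty one with well under 1 N
- dock: fixed aluminium U-block, 26 mm high, open mouth, floor a thin sheet 0.5 mm proud of the worktop. Origin: where a canister's centre stands when home; +x points INTO the dock, z up. Back wall's inner face at x = +15 mm, outer +25; side walls 38 mm apart inside, 54 outside, from the back to x = -7 mm; outside them flanges 4 mm high to y = +-42 mm, x = -3 to 23 mm
- dock_mouth (a point): middle of the dock's mouth at worktop level, at x = -16.5 mm in the dock's frame, between the tips of two short flared lips (26 mm high) that lead into the side walls; the opening is about 50 mm wide there, the lips 58 mm outside. Same axes as the dock
- stopper: low round black rubber stopper with a narrower knob on top, 28 mm across, only 14 mm high, among the canisters; a bystander, loose, leave it where it stands. Origin: centre of its underside, z up
- timer: small white timer, 46 x 52 x 19 mm; a bystander, loose, leave it where it stands. Origin: centre of its underside, z up
- table_edge (a point): fixed point on the worktop's edge (z = 0) beside the canisters. The edge runs along x - y = 0.396 m: a drop where x - y is smaller. A machine and lamp housing stand where x - y is over 0.58 m; a wall rises at x + y = 0.72 m, trunking overhangs from 0.70 m, 0.21 m up. Bottles (to 146 mm high) and a swab pot stand behind the dock, where x + y is under 0.30 m

How it is judged (in metres and radians):
At the end, for the whole second after the job is handed in: The full canister (its weight on the dock's floor is over 2 N) stands at rest in the dock, its centre within 4 mm of home along the dock and 6 mm across it; all three stand upright on the worktop, the empties over 38 mm from home (outside the dock) (((x of can_a in the frame of dock between -0.004 and 0.004 m and y of can_a in the frame of dock between -0.006 and 0.006 m and contact force between can_a and dock above 2 N and linear speed of can_a below 0.01 m/s) or (x of can_b in the frame of dock between -0.004 and 0.004 m and y of can_b in the frame of dock between -0.006 and 0.006 m and contact force between can_b and dock above 2 N and linear speed of can_b below 0.01 m/s) or (x of can_c in the frame of dock between -0.004 and 0.004 m and y of can_c in the frame of dock between -0.006 and 0.006 m and contact force between can_c and dock above 2 N and linear speed of can_c below 0.01 m/s)) and height (world z) of can_a between -0.004 and 0.004 m and angle between each of can_a, can_b, can_c's own z axis and vertical below 0.1 rad and (horizontal distance between can_a and dock below 0.008 m or horizontal distance between can_a and dock above 0.038 m) and height (world z) of can_b between -0.004 and 0.004 m and (horizontal distance between can_b and dock below 0.008 m or horizontal distance between can_b and dock above 0.038 m) and height (world z) of can_c between -0.004 and 0.004 m and (horizontal distance between can_c and dock below 0.008 m or horizontal distance between can_c and dock above 0.038 m)); the robot touches nothing.
It fails at once if a canister is lifted more than 15 mm or tipped over 30 degrees ((height (world z) of can_a above 0.015 m or angle between can_a's own z axis and vertical above 0.52 rad) or (height (world z) of can_b above 0.015 m or angle between can_b's own z axis and vertical above 0.52 rad) or (height (world z) of can_c above 0.015 m or angle between can_c's own z axis and vertical above 0.52 rad)).
It fails at once if a canister falls off the worktop (height (world z) of any of can_a, can_b, can_c below -0.02 m).
It fails at once if the low round stopper or the timer is moved more than 20 mm (distance of any of timer, stopper from where it was at the start of the episode above 0.02 m).
It also fails if it takes over 72 s, if anything falls off the work surface, if the arm or the gripper's body presses on something with over 40 N, if the wrist force passes 120 N, or if a joint passes its speed limit or range.

### The arm

A 6-joint arm with a two-finger parallel gripper is mounted at the origin on a cart in front of the work surface, level with it; the furniture and walls round the work are solid. World frame = base frame: x ahead of the robot, y to its left, z up, the work surface at z = 0. Lengths are in mm, angles in rad, forces in N, time in s.
With the tool pointing down it reaches from about 350 to 775 mm from the base axis. Payload 7.3 kg.
Tool frame: the origin (TCP) lies at the very end of the fingers, on their centre line; the grasp point (between the pads) lies 19 mm behind it; z points along the fingers, y is the direction in which the jaws open and shut (so a half turn about z gives the same grasp; the last joint's range is limited). The gripper opens to 92 mm and grips with 3 to 60 N. Pads are 19 mm wide; open, the fingers measure 130 mm over their backs; the gripper's body (75 mm by 190 mm) begins 47 mm behind the grasp point.
Start: joints at [1.013, 0.342, 1.524, -0, 1.275, -0.146], TCP at [210.124, 481.137, 226.741] pointing down, gripper open.
Joint ranges: [-2.53, 2.53], [-0.77, 2.02], [0.04, 2.7], [-1, 4.14], [0.28, 2.66], [-3.11, 3.11]. Speed limits (rad/s): [2.57, 2.57, 3.14, 3.14, 3.14, 3.14].

### API

Orientations are given as a rotation vector (axis times angle).
In Python, from plant import read_state, capture, camera_params, sign_off gives the robot as it stands.
- The arm moves only by the shell command python3 -m creep 'ROWS' [FORCE]. ROWS is JSON, a list of rows, each a list of 3 entries, a list of its own where there are three numbers: the shift along the tool's x, y, z in mm, then the turn about the tool's z in degrees, then the opening in per cent of the stroke, from 0 (shut) to 100 (fully open). In form: [[[dx, dy, dz], spin, claw], ...]. A call has 1 to 20 rows; each row shifts and turns the commanded pose from where the row before left it, along the tool's axes as they then stand; what a row does not reach is not made up. A row lasts 1/8 s, in which the tool goes at most 62.5 mm and 10.7 degrees, less where a joint would pass 70% of its speed; a pose out of reach is approached as far as the arm can. A call is refused whole if a number of a shift passes 62.5 or a number of a turn 10.7, either way. A call with a gripper value outside its range is refused whole. The fingers move at their own pace and stop on an object; FORCE is the grip in N (left out, the last holds). Time passes only in rows, so rows that do not move let the fingers close. It gives the time, the measured TCP pose, the force and the opening at its end, in the units of the state.
- read_state(): the state, without advancing time (a new reading comes with each control period).
- capture(name): name is "side" or "top"; returns the picture (420x560x3 uint8, blue, green, red); there is no depth.
- camera_params(name): a dict with "mtx" (3x3 intrinsics, pixels), "k1" (the pictures are not rectified: a ray, as slopes to the right and down, at radius r is drawn at 1 + k1 r^2 times it, then the intrinsics apply), "R" (3x3) and "t" (3): a world point X has camera coordinates R X + t. Camera axes: x right, y down, z forward; pixel columns grow to the right and rows downward; lengths in mm; the calibration is good to about 2 mm. A picture is of the moment at which its call begins. camera_params takes no time and is no camera call.
- sign_off(): hands the job in, once; it reports no verdict.
The state is a dict: "clock": time; "joints": joint angles; "qd": joint speeds; "joint_efforts": joint torques, N m; "tool_pos": TCP position; "orientation": TCP orientation; "wrist_force": force on the tool from outside, world axes, zero at the start; "moment": the same for the moment, N m; "grip_width": finger opening in mm.
Only numpy, scipy, OpenCV 4.12 (cv2) and the standard library are available. Lean on these libraries where they do the work, as an engineer would, in place of code of your own. Each camera call takes 0.05 s, during which the arm holds its last target.

## Working session

There is one attempt and no reset: what is moved stays moved. The work goes in short steps, Python scripts to look and compute and a shell command to move; the robot and the scene stay as the last step left them, time stands still between calls to the robot, and variables do not carry over. Pictures are saved under pics/ and viewed, and the job is handed in when it is done.

```bash
mkdir -p pics; ls
python3 - <<'E'
from plant import *
import cv2
s=read_state()
for k,v in s.items(): print(k,v)
for n in("side","top"):
    cv2.imwrite(f"pics/{n}0.png",capture(n)); p=camera_params(n); print(n,p)
E
```

```text
pics
clock 0.0
joints [ 1.01301978e+00  3.42717476e-01  1.52498089e+00  1.34640529e-05
  1.27539572e+00 -1.46021410e-01]
qd [-0.00034584  0.00129737  0.00061385  0.00071903 -0.0004487  -0.00044728]
joint_efforts [-2.72114776e-03 -4.31243491e+01 -2.44216651e+01  7.14393798e-02
  5.62579965e-02 -1.27126186e-04]
tool_pos [209.89257336 480.79275082 226.06029094]
orientation [-6.42121700e-01 -3.07472794e+00  2.20658512e-03]
wrist_force [-0.53608235 -0.15249175 -0.42144872]
moment [ 0.02809325 -0.13170611  0.04876548]
grip_width 92.09661964580138
side {'mtx': array([[521.8951246 ,   0.        , 278.31316279],
       [  0.        , 521.8951246 , 210.18276629],
       [  0.        ,   0.        ,   1.        ]]), 'k1': -0.166255932825617, 'R': array([[ 0.07755718, -0.99693152,  0.01060369],
       [-0.60464161, -0.05548986, -0.7945624 ],
       [ 0.79271269,  0.05521258, -0.60708991]]), 't': array([-51.14009338, 366.1693434 , 437.82650831])}
top {'mtx': array([[483.30764926,   0.        , 286.63839939],
       [  0.        , 483.30764926, 214.68285641],
       [  0.        ,   0.        ,   1.        ]]), 'k1': -0.15757737243985745, 'R': array([[ 7.12394674e-03, -9.99165573e-01, -4.02170122e-02],
       [-9.82735123e-01,  4.40266753e-04, -1.85017525e-01],
       [ 1.84880847e-01,  4.08407254e-02, -9.81911965e-01]]), 't': array([  7.79762059, 546.89372924, 777.06158684])}
```

View pics/top0.png

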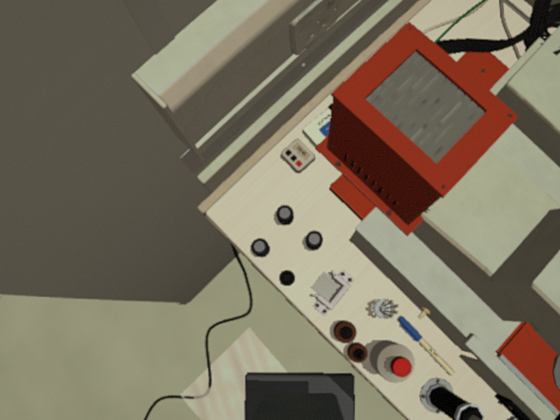

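View pics/side0.png

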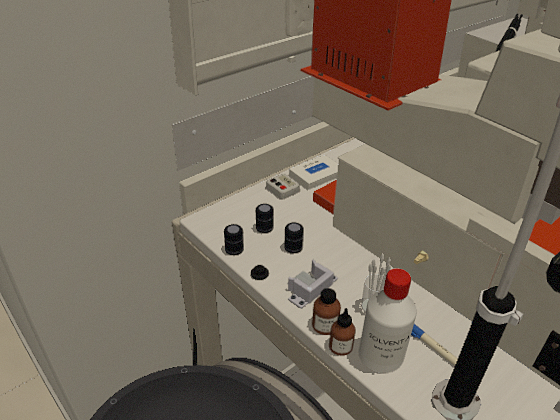

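The top view shows canisters near (285,214), (314,240) and (260,246), the stopper at (287,278), the dock at about (332,288) and the timer at (297,155). The side view agrees: canisters at (264,218), (293,237) and (233,239), stopper (260,271), dock (312,280). I'll measure these next.

```bash
cat > h.py <<'E'
import numpy as np, cv2
from plant import *
P={n:camera_params(n) for n in("side","top")}
def proj(n,X):
    p=P[n];c=p["R"]@np.array(X,float)+p["t"];s=c[:2]/c[2];s=s*(1+p["k1"]*(s@s))
    return s@np.diag([p["mtx"][0,0],p["mtx"][1,1]])+p["mtx"][:2,2]
def ray(n,uv):
    p=P[n]
    u=cv2.undistortPoints(np.array([[uv]],float),p["mtx"],np.array([p["k1"],0,0,0]))[0,0]
    d=p["R"].T@np.array([u[0],u[1],1]);o=-p["R"].T@p["t"]
    return o,d/np.linalg.norm(d)
def onz(n,uv,z):
    o,d=ray(n,uv);return o+d*(z-o[2])/d[2]
def tri(a,b):
    (o1,d1),(o2,d2)=ray("top",a),ray("side",b)
    s=np.linalg.lstsq(np.c_[d1,-d2],o2-o1,rcond=None)[0]
    x,y=o1+s[0]*d1,o2+s[1]*d2
    return (x+y)/2,np.linalg.norm(x-y)
def crop(n,img,x,y,w,h,k,f):
    cv2.imwrite(f,cv2.resize(img[y:y+h,x:x+w],None,fx=k,fy=k,interpolation=cv2.INTER_CUBIC))
E
python3 - <<'E'
from h import *
t=cv2.imread("pics/top0.png");s=cv2.imread("pics/side0.png")
crop("top",t,230,130,140,190,4*.78,"pics/t0c.png")
crop("side",s,200,160,160,150,4,"pics/s0c.png")
print(proj("top",[210,481,226]),proj("side",[210,481,226]))
for n,im,(x0,y0,x1,y1) in(("top",t,(240,200,330,290)),("side",s,(215,195,310,285))):
    m=np.zeros(im.shape[:2],np.uint8);m[y0:y1,x0:x1]=(im[y0:y1,x0:x1].max(2)<110)*255
    c,_=cv2.findContours(m,0,2)
    for q in c:
        if cv2.contourArea(q)>40: print(n,cv2.boundingRect(q),cv2.contourArea(q),cv2.minEnclosingCircle(q))
E
```

```text
[-41.04404629 418.57778251] [-165.76301038  238.74772501]
top (280, 270, 15, 16) 161.5 ((286.5074768066406, 277.6567077636719), 7.6735992431640625)
top (240, 259, 11, 31) 59.0 ((245.0, 274.0), 15.811488151550293)
top (251, 239, 19, 18) 241.5 ((259.981201171875, 247.5676727294922), 9.34113597869873)
top (305, 231, 18, 19) 242.0 ((312.8050842285156, 240.11863708496094), 9.66224479675293)
top (276, 205, 18, 20) 249.5 ((284.5, 214.77777099609375), 9.892271041870117)
side (250, 265, 19, 15) 196.0 ((259.0, 273.0), 9.219644546508789)
side (215, 255, 33, 30) 464.5 ((231.0, 269.5), 21.59292221069336)
side (221, 224, 23, 32) 506.0 ((231.55921936035156, 239.3883819580078), 16.016429901123047)
side (280, 222, 24, 32) 517.0 ((291.7224426269531, 237.49612426757812), 15.8390474319458)
side (252, 204, 22, 30) 452.0 ((262.0, 218.0), 15.264437675476074)
```

View pics/t0c.png

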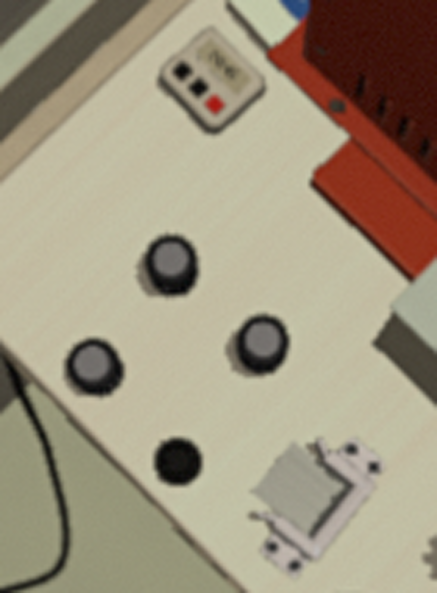

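View pics/s0c.png

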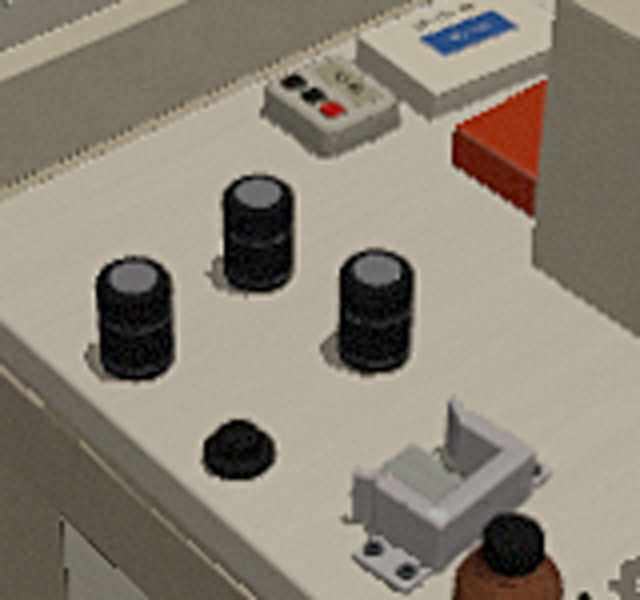

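Run:
```python
from h import *
t=cv2.imread("pics/top0.png");s=cv2.imread("pics/side0.png")
res={}
for n,im,bx in(("top",t,[(276,205,18,20),(305,231,18,19),(251,239,19,18)]),("side",s,[(252,204,22,30),(280,222,24,32),(221,224,23,32)])):
    for i,(x,y,w,h) in enumerate(bx):
        g=im[y:y+(h if n=="top" else 14),x:x+w].astype(int)
        m=((g.max(2)>85)&(g.max(2)<160)).astype(np.uint8)
        k,l,st,c=cv2.connectedComponentsWithStats(m,connectivity=4)
        # pick the biggest comp not touching the corner
        j=max(range(1,k),key=lambda j:st[j,4]-0.3*np.hypot(*(c[j]-[w/2,(h if n=="top" else 14)/2]))**2)
        res[n,i]=c[j]+[x,y]; print(n,i,res[n,i],st[j])
for i in range(3):
    print(i,"tri",tri(res["top",i],res["side",i]),"z42",onz("top",res["top",i],42),onz("side",res["side",i],42))
print("stopper",onz("top",(286.9,277.6),7))
b=lambda *p:(p[0]/3.12+230-.35,p[1]/3.12+130-.35)
for nm,p,z in(("lipA",(318,445),26),("lipB",(255,515),26),("backR",(380,490),26),("backL",(312,560),26),("timer",(212,80),19)):
    print(nm,b(*p),onz("top",b(*p),z))
crop("top",t,300,260,64,64,9,"pics/dockt.png"); crop("side",s,280,250,70,60,9,"pics/docks.png")
```

```text
top 0 [284.28915663 212.54216867] [ 4  3 10 10 83]
top 1 [313.74117647 238.41176471] [ 4  3 11 10 85]
top 2 [259. 246.] [ 3  2 11 11 89]
side 0 [264.23728814 207.84745763] [ 7  1 11  7 59]
side 1 [293.95454545 227.04545455] [ 9  2 11  7 66]
side 2 [232.85074627 229.        ] [ 7  2 11  7 67]
0 tri (array([551.82697682,  14.54108953,  44.66253179]), np.float64(1.0700126180517089)) z42 [552.38003649  14.13131044  42.        ] [555.30423557  15.43952434  42.        ]
1 tri (array([506.76356774, -36.25667719,  44.77237364]), np.float64(0.9767112723080066)) z42 [507.17094617 -36.7869871   42.        ] [510.12629016 -35.66625674  42.        ]
2 tri (array([493.48107688,  57.45641307,  44.68251422]), np.float64(1.1169928842449395)) z42 [493.8640958   57.16404582  42.        ] [496.69474315  58.61040518  42.        ]
stopper [441.97998828  10.21068568   7.        ]
lipA (331.5730769230769, 272.27820512820506) [450.31611699 -67.73366899  26.        ]
lipB (311.3807692307692, 294.7141025641025) [411.69123784 -32.84738691  26.        ]
backR (351.4448717948718, 286.701282051282) [ 425.50025962 -101.78028858   26.        ]
backL (329.65, 309.1371794871794) [387.19590953 -64.1053448   26.        ]
timer (297.59871794871793, 155.29102564102564) [663.32142732  -8.26978756  19.        ]
```

View pics/dockt.png

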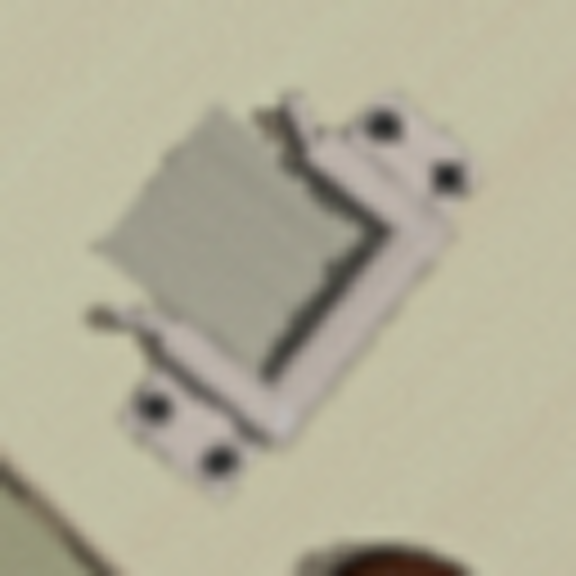

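View pics/docks.png

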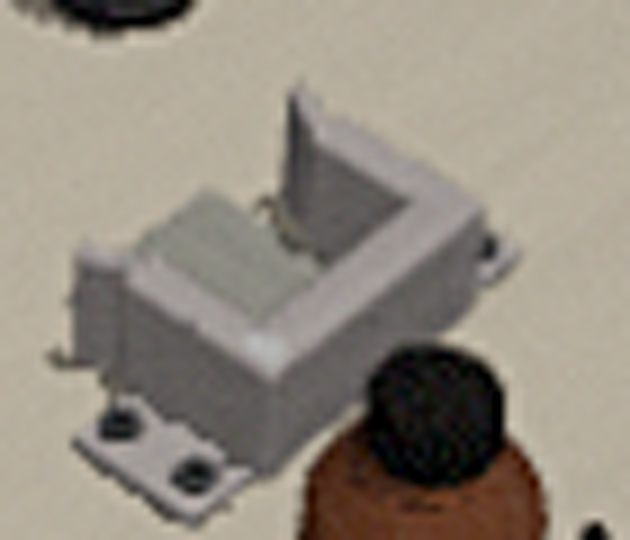

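Run:
```python
from h import *
from scipy.optimize import least_squares
b=lambda p,o:((p[0]+.5)/9+o[0]-.5,(p[1]+.5)/9+o[1]-.5)
T=[((455,228),26,(25,27)),((290,442),26,(25,-27)),((390,232),26,(15,19)),((266,382),26,(15,-19)),((474,175),4,None),((218,490),4,None)]
S=[((487,212),26,(25,27)),((272,376),26,(25,-27)),((412,200),26,(15,19))]
# sign of y: +x = into dock; decide by handedness
for n,L,o in(("top",T,(300,260)),("side",S,(280,250))):
    W=[(onz(n,b(p,o),z),m) for p,z,m in L]
    for w,m in W: print(n,w.round(1),m)
    A=[(w[:2],m) for w,m in W if m]
    for sg in(1,-1):
        f=lambda q:np.concatenate([np.array([q[0]+np.cos(q[2])*m[0]-np.sin(q[2])*sg*m[1],q[1]+np.sin(q[2])*m[0]+np.cos(q[2])*sg*m[1]])-w for w,m in A])
        r=least_squares(f,[430,-65,-2.36]);print(sg,r.x,r.fun.round(1))
```

```text
top [428.6 -99.5  26. ] (25, 27)
top [388.  -67.7  26. ] (25, -27)
top [427.9 -87.1  26. ] (15, 19)
top [399.3 -63.2  26. ] (15, -19)
top [ 439.9 -105.4    4. ] None
top [378.5 -54.8   4. ] None
1 [423.36262622 -63.70901416  -2.24029677] [ 0.4 -0.6 -1.3  1.2  1.1 -0.2 -0.2 -0.4]
-1 [398.36444632 -94.9346621   -5.39306   ] [ 6.5  7.   5.1  9.2 -5.3 -8.2 -6.3 -8.1]
side [428.9 -98.5  26. ] (25, 27)
side [389.5 -64.9  26. ] (25, -27)
side [430.7 -86.3  26. ] (15, 19)
1 [425.57480689 -62.62983007  -2.27475584] [ 1.  -0.7 -0.7  0.7 -0.4 -0. ]
-1 [399.78739158 -98.55115808  -5.25368816] [ 6.9  7.5  0.   1.7 -6.9 -9.2]
```

Run:
```python
from h import *
t=cv2.imread("pics/top0.png");s=cv2.imread("pics/side0.png")
crop("top",t,290,90,160,180,3.2,"pics/ht.png"); crop("side",s,290,40,160,220,2.7,"pics/hs.png")
```

```text
(no output)
```

View pics/ht.png

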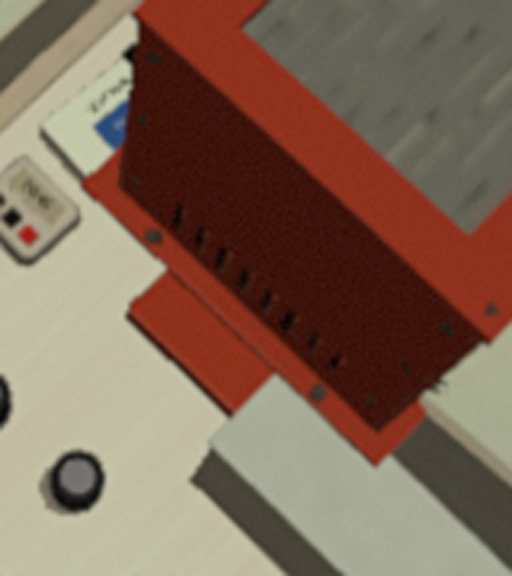

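View pics/hs.png

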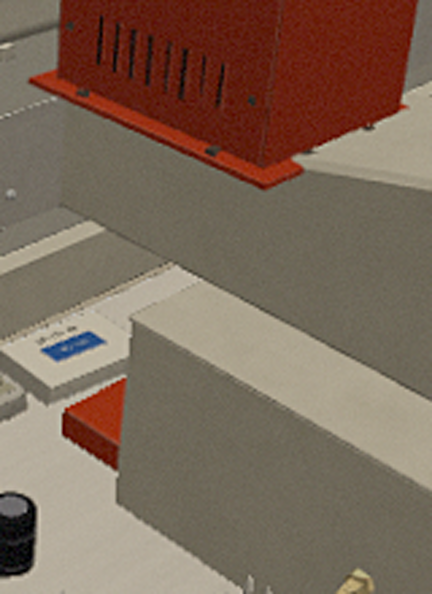

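Run:
```python
from h import *
a=lambda x,y:(x/3.2+290,y/3.2+90)
b=lambda x,y:(x/2.7+290,y/2.7+40)
for n,p,q in(("flR",(380,463),(265,187)),("flL",(85,185),(30,80)),("blkTop",(210,443),(130,320)),("blkBot",(192,480),(118,503)),("redL",(127,315),(62,412))):
    X,e=tri(a(*p),b(*q)); print(n,X.round(0),e.round(1),"u,v",((X[0]+X[1])/2**.5).round(0),((X[0]-X[1])/2**.5).round(0))
```

```text
flR [ 481. -151.  266.] 2.4 u,v 233.0 447.0
flL [594. -36. 267.] 2.2 u,v 394.0 446.0
blkTop [503. -95. 175.] 1.2 u,v 289.0 423.0
blkBot [503. -97.  54.] 1.0 u,v 287.0 424.0
redL [593. -64.  51.] 1.6 u,v 374.0 464.0
```

```bash
cat >> h.py <<'E'
from scipy.spatial.transform import Rotation as Ro
H=np.array([424.4,-63.2]); YAW=-2.255
D=np.array([np.cos(YAW),np.sin(YAW)]); EY=np.array([-D[1],D[0]])
def dk(w): r=np.array(w[:2])-H; return np.array([r@D,r@EY])
def wd(X,Y): return H+X*D+Y*EY
def st():
    s=read_state();R=Ro.from_rotvec(s["orientation"]).as_matrix()
    f=s["wrist_force"]
    print("t %.2f"%s["clock"],"tcp",s["tool_pos"].round(1),"dock",dk(s["tool_pos"]).round(1),"F dock",(f[:2]@D).round(2),(f[:2]@EY).round(2),"Fz",f[2].round(2),"tooly deg",np.degrees(np.arctan2(R[1,1],R[0,1])).round(1),"w",round(s["grip_width"],1))
    return s,R
def go(X,Y,z):
    s,R=st();w=wd(X,Y);d=R.T@(np.array([*w,z])-s["tool_pos"]);print("need tool",d.round(1))
E
python3 -m creep '[[[-55,-30,0],0,100],[[-55,-30,0],0,100],[[-55,-30,0],0,100],[[-55,-30,0],7.8,100],[[-55,-30,0],7.8,54],[[0,0,0],0,54]]' 
python3 -c "
from h import *
for c in((553,14.5),(508,-36.5),(494.5,57.5),(442,10.2)):print(dk(c))
go(*dk((494.5,57.5)),70)"
```

```text
clock: 0.85
tool_pos: [396.4, 226.1, 226.4]
orientation: [1.065, 2.956, -0.001]
wrist_force: [-1.2, -0.1, 0.0]
grip_width: 76.0
[-141.49390434   50.54428786]
[-73.53032551  47.90763228]
[-137.84029378  -21.96709835]
[-68.00350773 -32.75428119]
t 0.85 tcp [396.4 226.1 226.4] dock [-206.5 -204.6] F dock 0.88 -0.85 Fz 0.01 tooly deg 50.4 w 76.0
need tool [-183.   -67.1  156.5]
```

```bash
python3 -m creep '[[[-46,-17,39],0,54],[[-46,-17,39],0,54],[[-46,-17,39],0,54],[[-45,-16,39],0,54],[[0,0,0],0,54],[[0,0,0],0,54]]' >/dev/null
python3 -c "
from h import *
go(*dk((494.5,57.5)),8)
cv2.imwrite('pics/a1.png',capture('side'));cv2.imwrite('pics/a1t.png',capture('top'))"
```

```text
t 1.60 tcp [493.5  63.3  71. ] dock [-141.7  -26.5] F dock 0.08 -0.48 Fz 0.86 tooly deg 50.9 w 49.9
need tool [-4.5 -3.9 63. ]
```

View pics/a1.png

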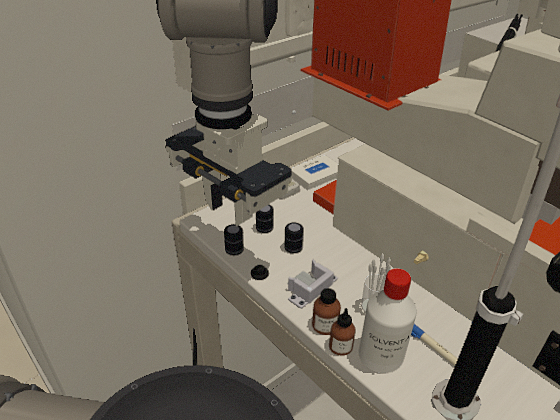

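View pics/a1t.png

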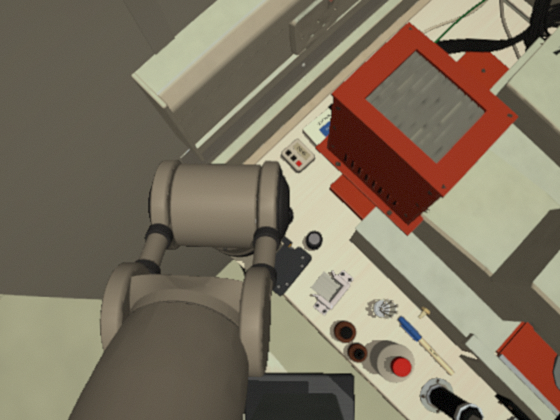

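The top view is mostly hidden by the arm. In the side view the open jaws hang above canister 2 at (233,239), with fingertips near (215,205) and (243,212). I'll check the projection, then straddle it.

Run:
```python
from h import *
s,R=st()
for k in(-25,25): print(proj("side",s["tool_pos"]+R[:,1]*k))
crop("s",cv2.imread("pics/a1.png"),160,120,150,170,3.5,"pics/a1c.png")
```

```text
t 1.70 tcp [493.9  63.7  72. ] dock [-142.2  -26.4] F dock 0.36 -0.33 Fz -0.06 tooly deg 50.9 w 49.9
[239.70648865 221.92720287]
[217.53902864 207.72809681]
```

View pics/a1c.png

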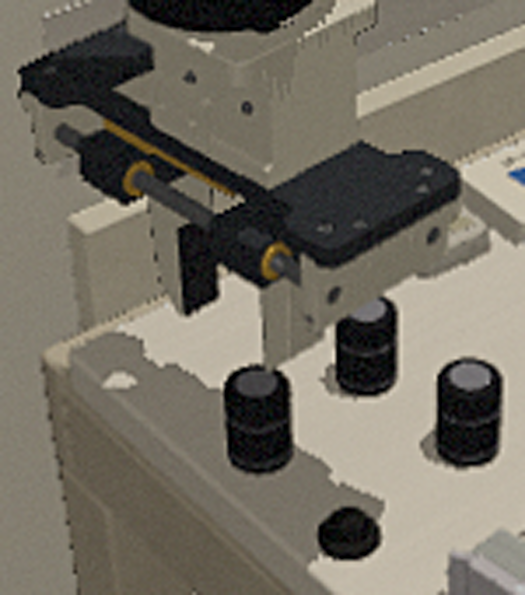

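```bash
python3 -m creep '[[[-4.5,-4,0],0,54],[[0,0,20],0,54],[[0,0,20],0,54],[[0,0,20],0,54],[[0,0,0],0,54],[[0,0,0],0,54]]' >/dev/null
python3 -c "
from h import *
st()
cv2.imwrite('pics/a2.png',cv2.resize(capture('side')[120:290,160:310],None,fx=3.5,fy=3.5));st()"
python3 -m creep '[[[0,2,0],0,54],[[0,2,0],0,54],[[0,2,0],0,54],[[0,2,0],0,54]]'; python3 -c "
from h import *
st()"
python3 -m creep '[[[0,2,0],0,54],[[0,2,0],0,54]]'|grep force; python3 -m creep '[[[0,2,0],0,54],[[0,2,0],0,54]]'|grep force;python3 -m creep '[[[0,2,0],0,54]]'|grep force;python3 -m creep '[[[0,2,0],0,54]]'|grep force;python3 -m creep '[[[0,2,0],0,54]]'|grep force; python3 -c "
from h import *
st()"
```

```text
t 2.45 tcp [495.4  56.5  12. ] dock [-137.6  -20.6] F dock -0.15 -0.83 Fz -0.32 tooly deg 50.8 w 49.7
t 2.50 tcp [495.5  56.4  12.1] dock [-137.6  -20.5] F dock -0.32 -0.42 Fz 0.7 tooly deg 50.8 w 50.0
clock: 3.0
tool_pos: [500.0, 62.6, 11.1]
orientation: [1.054, 2.96, 0.0]
wrist_force: [0.2, 0.2, 0.5]
grip_width: 49.7
t 3.00 tcp [500.   62.6  11.1] dock [-145.3  -20.9] F dock -0.29 0.0 Fz 0.47 tooly deg 50.8 w 49.7
wrist_force: [-0.4, -0.6, 0.3]
wrist_force: [-0.6, -0.5, 0.3]
wrist_force: [-0.4, -0.7, -0.5]
wrist_force: [0.1, -1.3, -0.5]
wrist_force: [0.0, -0.0, 0.6]
t 3.88 tcp [508.8  73.5  11. ] dock [-159.2  -21. ] F dock -0.01 0.02 Fz 0.6 tooly deg 50.8 w 49.6
```

View pics/a2.png

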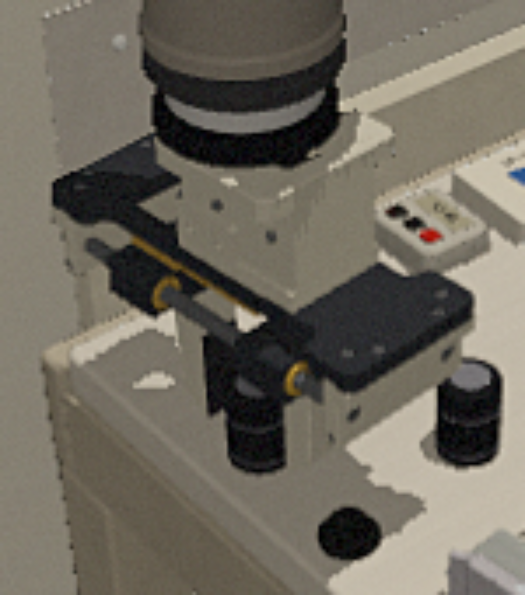

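The straddle is centred: canister 2 sits between the fingers at about (233,245), clear of the stopper. The forces are small, so I'll check that the canister really moved.

```bash
python3 -c "
from h import *
cv2.imwrite('pics/a3.png',cv2.resize(capture('side')[120:290,160:310],None,fx=3.5,fy=3.5));st()"
for i in 1 2 3 4; do python3 -m creep '[[[0,2,0],0,54]]'|grep force; done
```

```text
t 3.92 tcp [509.   73.6  11. ] dock [-159.5  -20.9] F dock 0.09 0.51 Fz -0.39 tooly deg 50.8 w 49.5
wrist_force: [1.0, -0.4, 0.0]
wrist_force: [-0.2, -0.7, -0.8]
wrist_force: [0.1, 0.9, 0.2]
wrist_force: [-1.2, -0.7, -0.6]
```

View pics/a3.png

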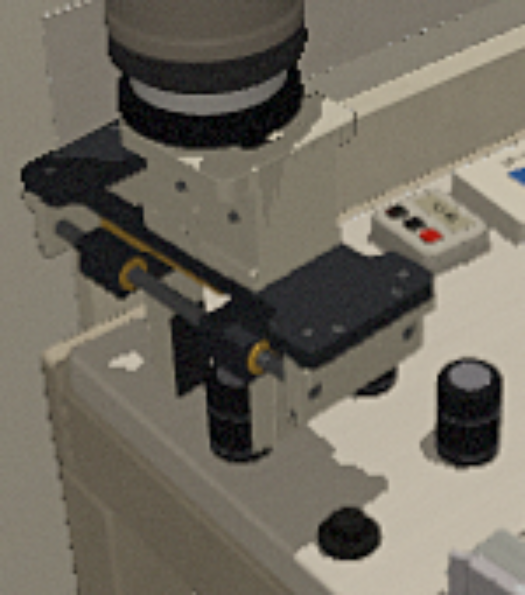

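```bash
python3 -m creep '[[[0,0,0],0,20],[[0,0,0],0,20],[[0,0,0],0,20],[[0,0,0],0,20],[[3,0,0],0,20],[[3,0,0],0,20],[[2,0,0],0,20],[[0,0,0],0,20],[[0,0,0],0,54],[[0,0,0],0,54],[[0,0,0],0,54],[[0,0,-20],0,54],[[0,0,-20],0,54],[[0,0,-22],0,54],[[0,0,0],0,54]]' 4
python3 -c "
from h import *
go(*dk((553,14.5)),75)
cv2.imwrite('pics/a4.png',cv2.resize(capture('side')[120:290,160:310],None,fx=3.5,fy=3.5))"
```

```text
clock: 6.3
tool_pos: [508.7, 84.6, 74.3]
orientation: [1.053, 2.957, 0.002]
wrist_force: [-0.7, 0.4, -0.0]
grip_width: 49.5
t 6.30 tcp [508.7  84.6  74.3] dock [-167.8  -28.1] F dock 0.13 -0.77 Fz -0.03 tooly deg 50.8 w 49.5
need tool [-78.6 -26.3  -0.5]
```

View pics/a4.png

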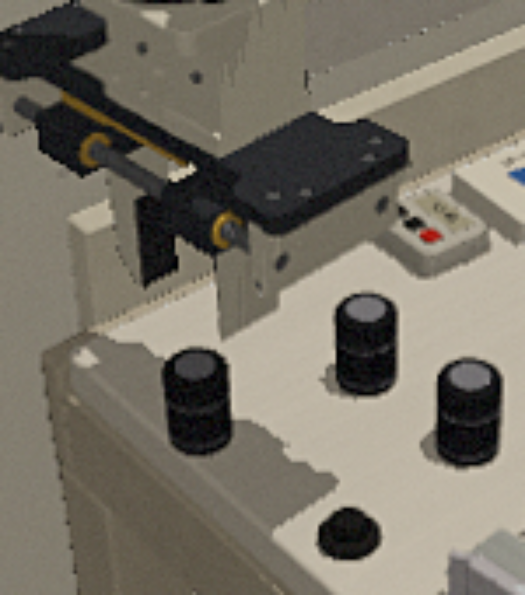

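```bash
python3 -m creep '[[[-39.3,-13.1,0],0,54],[[-39.3,-13.1,0],0,54],[[0,0,0],0,54],[[0,0,0],0,54]]' >/dev/null
python3 -c "
from h import *
go(*dk((553,14.5)),11)
cv2.imwrite('pics/a5.png',cv2.resize(capture('side')[120:290,160:310],None,fx=3.5,fy=3.5))"
```

```text
t 6.85 tcp [550.9  14.9  71.8] dock [-140.5   48.6] F dock 0.26 -0.41 Fz -0.01 tooly deg 50.8 w 49.9
need tool [-2.1  1.1 60.8]
```

View pics/a5.png

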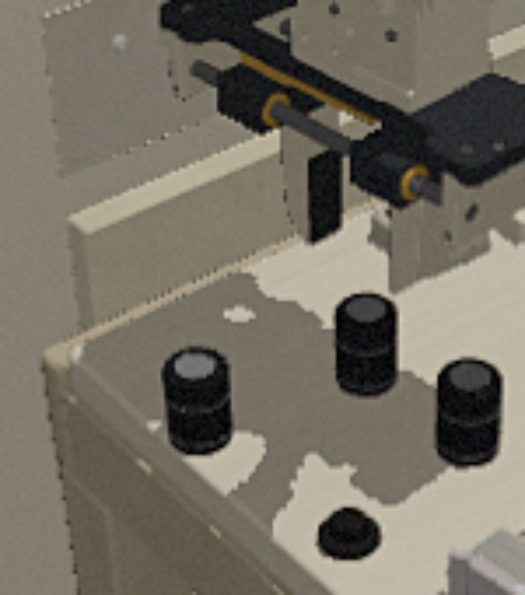

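The jaws hang centred over canister 0 (crop 366,340). Next I descend, close lightly, and drag it slowly in −Y while reading the force.

```bash
python3 -m creep '[[[-2,1,0],0,54],[[0,0,20],0,54],[[0,0,20],0,54],[[0,0,20],0,54],[[0,0,0],0,54],[[0,0,0],0,20],[[0,0,0],0,20],[[0,0,0],0,20],[[0,0,0],0,20]]' 8
for i in 1 2 3 4 5 6 7 8 9 10; do python3 -m creep '[[[2,0,0],0,20]]'|grep force; done; python3 -c "
from h import *
st()
cv2.imwrite('pics/a6.png',cv2.resize(capture('side')[120:290,160:310],None,fx=3.5,fy=3.5))"
```

```text
clock: 8.02
tool_pos: [554.6, 14.0, 13.9]
orientation: [1.053, 2.958, 0.001]
wrist_force: [-0.9, 0.1, 6.9]
grip_width: 30.4
wrist_force: [2.5, -3.4, 2.1]
wrist_force: [3.7, -2.4, 0.5]
wrist_force: [4.6, -5.8, 7.5]
wrist_force: [3.7, -2.9, 2.1]
wrist_force: [6.0, -4.7, 7.3]
wrist_force: [2.4, -1.2, -0.4]
wrist_force: [5.5, -4.5, 7.2]
wrist_force: [5.1, -5.8, 5.8]
wrist_force: [2.7, -1.4, 1.8]
wrist_force: [5.1, -4.9, 6.3]
t 9.28 tcp [541.   26.1  14.2] dock [-142.9   33.9] F dock 0.52 7.04 Fz 6.32 tooly deg 50.8 w 30.2
```

View pics/a6.png

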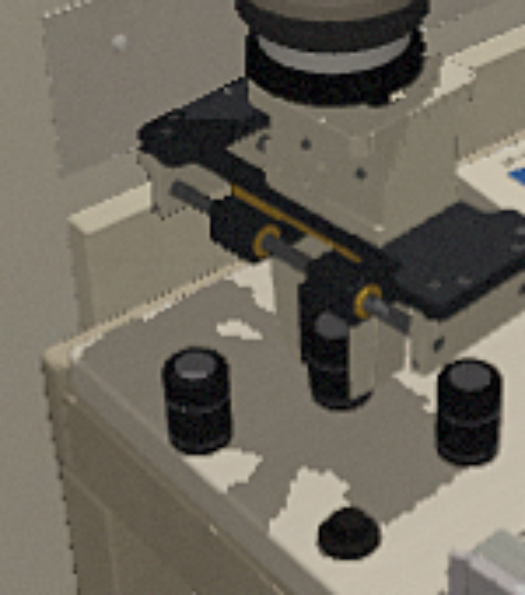

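```bash
python3 -m creep '[[[0,0,0],0,42],[[0,0,0],0,42],[[0,0,0],0,42],[[0,0,0],0,42]]' ; python3 -c "
from h import *
st()"
for i in 1 2 3 4 5 6 7; do python3 -m creep '[[[0,-1.6,0],0,42]]'|grep force; done; python3 -c "
from h import *
st()"
```

```text
clock: 9.82
tool_pos: [538.2, 26.9, 12.7]
orientation: [-1.053, -2.959, 0.0]
wrist_force: [-0.1, 0.0, 0.1]
grip_width: 38.0
t 9.82 tcp [538.2  26.9  12.7] dock [-141.8   31.3] F dock 0.08 -0.13 Fz 0.11 tooly deg 50.8 w 38.0
wrist_force: [0.9, -0.4, 0.5]
wrist_force: [1.7, 2.9, 1.3]
wrist_force: [1.2, 2.1, -0.9]
wrist_force: [2.7, 1.8, 0.3]
wrist_force: [2.6, 2.1, -0.6]
wrist_force: [2.1, 2.2, 0.5]
wrist_force: [2.9, 1.2, 0.9]
t 10.70 tcp [531.6  18.   13.1] dock [-130.7   31.7] F dock -2.79 1.5 Fz 0.9 tooly deg 50.8 w 38.4
```

Canister 0 pushes at a steady ~2.9 N, against ~0.3–0.6 N for canister 2, so canister 0 is the full one. I'll grip it and slide it into the lane in front of the mouth.

```bash
python3 -m creep '[[[0,0,-1.5],0,20],[[0,0,0],0,20],[[0,0,0],0,20],[[0,0,0],0,20],[[5,0,0],0,20],[[5,0,0],0,20],[[5,0,0],0,20],[[5,0,0],0,20],[[2,-6,0],0,20],[[2,-6,0],0,20],[[2,-6,0],0,20],[[2,-6,0],0,20],[[0,0,0],0,20],[[0,0,0],0,20]]' 10
python3 -c "
from h import *
go(-62,0,13)
cv2.imwrite('pics/a7.png',cv2.resize(capture('side')[140:310,190:340],None,fx=3.5,fy=3.5));st()"
```

```text
clock: 12.45
tool_pos: [494.0, 16.8, 14.4]
orientation: [-1.053, -2.958, 0.001]
wrist_force: [-1.7, -2.3, 1.9]
grip_width: 30.5
t 12.45 tcp [494.   16.8  14.4] dock [-106.     3.4] F dock 2.85 0.14 Fz 1.92 tooly deg 50.8 w 30.5
need tool [  3.4 -44.    1.5]
t 12.50 tcp [494.   16.8  14.4] dock [-106.     3.4] F dock 3.63 0.76 Fz 1.99 tooly deg 50.8 w 30.2
```

View pics/a7.png

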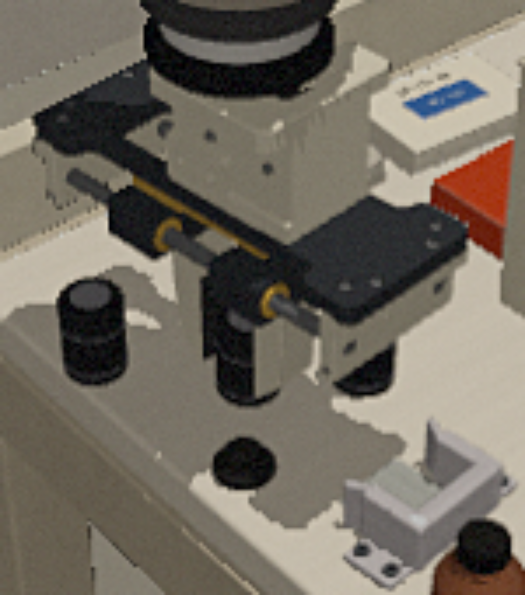

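The canister is gripped between the fingers at crop (250,360), with the stopper and canister 1 untouched. I'll continue along the lane.

```bash
python3 -m creep '[[[1,-6,0],0,20],[[1,-6,0],0,20],[[0,-6,0],0,20],[[0,-6,0],0,20],[[0,-6,0],0,20],[[0,-6,0],0,20],[[0,-6,0],0,20],[[0,0,0],0,20],[[0,0,0],0,20]]' 
python3 -m creep '[[[0,0,0],0,50],[[0,0,0],0,50],[[0,0,0],0,50],[[0,0,-20],0,50],[[0,0,-20],0,50],[[0,0,-20],0,50],[[0,20,-5],0,100],[[0,30,0],0,100],[[0,30,0],0,100],[[0,0,0],0,100]]'
python3 -c "
from h import *
st()
cv2.imwrite('pics/a8.png',capture('side'));cv2.imwrite('pics/a8t.png',capture('top'))
crop('s',cv2.imread('pics/a8.png'),190,140,150,170,3.5,'pics/a8c.png')"
```

```text
clock: 13.62
tool_pos: [466.1, -14.5, 14.5]
orientation: [-1.053, -2.959, 0.001]
wrist_force: [-1.0, -2.9, 0.6]
grip_width: 30.2
clock: 14.88
tool_pos: [518.0, 49.1, 79.4]
orientation: [1.05, 2.96, 0.001]
wrist_force: [-0.1, -0.3, 0.1]
grip_width: 81.5
t 14.88 tcp [518.   49.1  79.4] dock [-146.2    1.5] F dock 0.25 0.13 Fz 0.05 tooly deg 50.9 w 81.5
```

View pics/a8c.png

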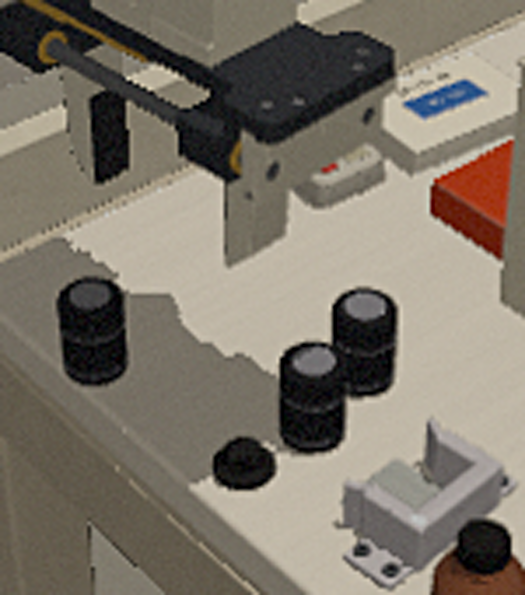

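View pics/a8t.png

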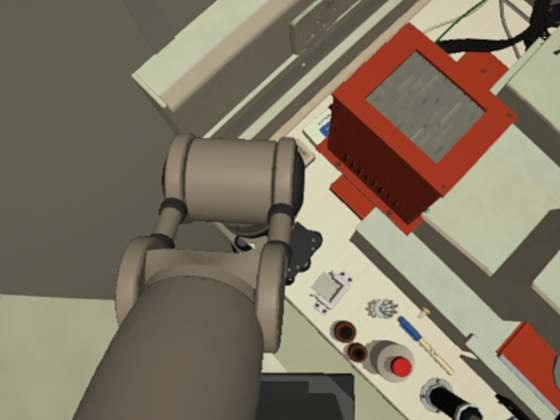

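```bash
cat >> h.py <<'E'
def caps(im):
    g=im.max(2).astype(int); out=[]
    m=((g>70)&(g<165)&(np.ptp(im.astype(int),axis=2)<14)).astype(np.uint8)
    k,l,s,c=cv2.connectedComponentsWithStats(m,connectivity=4)
    for j in range(1,k):
        if 40<s[j,4]<90 and 8<=s[j,2]<=14 and 5<=s[j,3]<=9:
            x,y=c[j]
            if 190<x<340 and 190<y<290 and g[int(y)+8:int(y)+16,int(x)].mean()<60: 
                w=onz("side",c[j],42); out.append((c[j].round(1),(w[:2]-[2,.9]).round(1),dk(w[:2]-[2,.9]).round(1)))
    return out
E
python3 -c "
from h import *
print(*caps(cv2.imread('pics/side0.png')),sep='\n');print();print(*caps(cv2.imread('pics/a8.png')),sep='\n')"
```

```text
(array([264.1, 207.8]), array([553.3,  14.8]), array([-141.9,   50.7]))
(array([293.8, 227.1]), array([508. , -36.3]), array([-73.7,  47.8]))
(array([232.8, 229. ]), array([494.8,  57.7]), array([-138.2,  -21.9]))

(array([293.8, 227. ]), array([508.1, -36.3]), array([-73.7,  47.9]))
(array([279.6, 242.7]), array([469., -17.]), array([-64. ,   5.4]))
```

```bash
python3 -m creep '[[[-3.5,5,0],0,100],[[0,0,0],0,100],[[0,0,23],0,100],[[0,0,23],0,100],[[0,0,22],0,100],[[0,0,0],0,100],[[0,0,0],0,100]]' 
python3 -c "
from h import *
st()
im=capture('side');cv2.imwrite('pics/a9.png',im);print(*caps(im),sep='\n')
crop('s',im,190,140,150,170,3.5,'pics/a9c.png')"
```

```text
clock: 15.85
tool_pos: [523.5, 49.3, 12.2]
orientation: [1.054, 2.959, 0.0]
wrist_force: [0.3, 0.1, 0.4]
grip_width: 91.5
t 15.85 tcp [523.5  49.3  12.2] dock [-149.8    5.7] F dock -0.3 0.14 Fz 0.4 tooly deg 50.8 w 91.5
(array([293.8, 227. ]), array([508.1, -36.3]), array([-73.7,  47.9]))
(array([280.7, 243.4]), array([467.6, -18.8]), array([-61.7,   5.4]))
```

View pics/a9c.png

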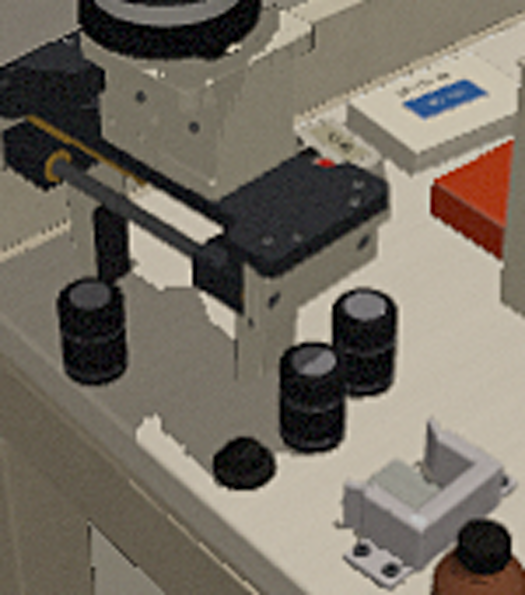

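The finger stands behind the full canister at crop (312,395), in line with the mouth. Now I push in.

```bash
python3 -m creep '[[[0,-4,0],0,100],[[0,-4,0],0,100],[[0.5,-4,0],0,100],[[0.5,-4,0],0,100],[[0.5,-4,0],0,100],[[0.5,-4,0],0,100],[[0.5,-4,0],0,100],[[0.5,-4,0],0,100],[[0.5,-4,0],0,100],[[0.5,-4,0],0,100]]' 
python3 -c "
from h import *
st()
im=capture('side');cv2.imwrite('pics/a10.png',im);print(*caps(im),sep='\n')
crop('s',im,190,140,150,170,3.5,'pics/a10c.png')"
```

```text
clock: 17.15
tool_pos: [499.9, 21.9, 14.5]
orientation: [1.051, 2.948, 0.008]
wrist_force: [9.7, 13.2, 18.6]
grip_width: 91.5
t 17.15 tcp [499.9  21.9  14.5] dock [-113.6    4.8] F dock -16.4 -0.83 Fz 18.63 tooly deg 50.8 w 91.5
(array([294.6, 252. ]), array([450. , -40.6]), array([-33.7,   5.6]))
```

View pics/a10c.png

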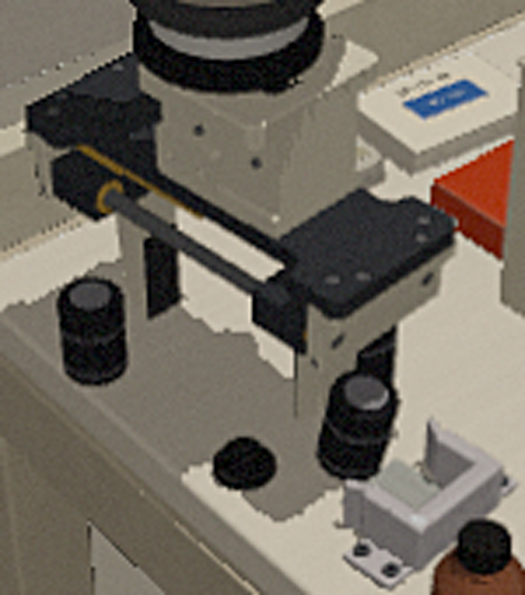

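The canister is leaning: its front edge has caught on the dock floor's step, at 16 N. I'm backing off gently.

```bash
python3 -m creep '[[[0,1.5,0],0,100],[[0,1.5,0],0,100],[[0,1.5,0],0,100],[[0,1.5,0],0,100],[[0,1.5,0],0,100],[[0,1.5,0],0,100],[[0,2,0],0,100],[[0,2,0],0,100]]' 
python3 -c "
from h import *
st()
im=capture('side');cv2.imwrite('pics/a11.png',im);print(*caps(im),sep='\n')
crop('s',im,190,140,150,170,3.5,'pics/a11c.png')
b=lambda p,o:((p[0]+.5)/9+o[0]-.5,(p[1]+.5)/9+o[1]-.5)
for p in((93,245),(217,103)): w=onz('top',b(p,(300,260)),.5);print('floor edge',dk(w))
for p in((213,188),(130,250)): w=onz('side',b(p,(280,250)),.5);print('floor edge side',dk(w))
t0=cv2.imread('pics/top0.png');s0=cv2.imread('pics/side0.png')
crop('t',t0,320,280,110,110,5,'pics/bt.png');crop('s',s0,290,250,130,130,4.5,'pics/bs.png')"
```

```text
clock: 18.2
tool_pos: [502.2, 31.1, 11.2]
orientation: [-1.053, -2.958, 0.001]
wrist_force: [0.3, 0.1, 0.8]
grip_width: 91.8
t 18.20 tcp [502.2  31.1  11.2] dock [-122.3    0.7] F dock -0.29 0.13 Fz 0.83 tooly deg 50.8 w 91.8
(array([290., 252.]), array([449.6, -33.9]), array([-38.6,   1. ]))
floor edge [-26.53073225 -19.26847139]
floor edge [-25.25471362  17.9810727 ]
floor edge side [-27.9347326  19.6541105]
floor edge side [-28.01261244  -1.23910349]
```

View pics/a11c.png

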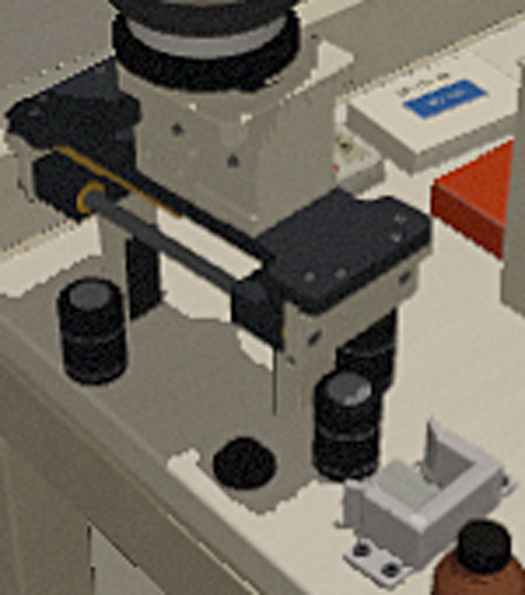

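View pics/bt.png

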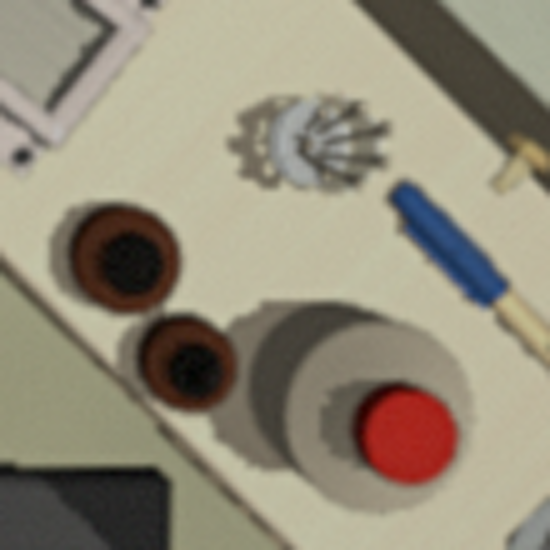

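View pics/bs.png

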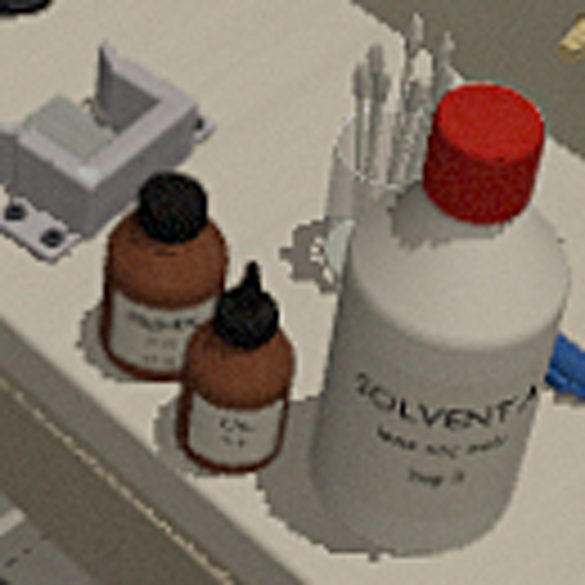

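```bash
python3 -c "
from h import *
T=lambda x,y:(x/5+320,y/5+280);S=lambda x,y:(x/4.5+290,y/4.5+250)
for n,p,q in(('b1',(135,262),(177,190)),('b2tip',(200,370),(252,265)),('swab',(385,135),(417,15)),('red',(408,435),(490,105))):
    X,e=tri(T(*p),S(*q));print(n,X.round(0),e.round(1),dk(X).round(0))
"
```

```text
b1 [350. -90.  67.] 0.7 [ 68. -41.]
b2tip [ 316. -110.   75.] 0.5 [104. -54.]
swab [ 391. -161.  104.] 8.7 [97. 36.]
red [ 305. -162.  151.] 0.2 [152. -30.]
```

Canister 0 is upright again at dock (−39, 1). Brown bottle 1 is 67 mm high, so the gripper body (over 80 mm up) clears it. I'll grip, raise about 2 mm to clear the 0.5 mm sheet edge, and set it down past it.

```bash
python3 -m creep '[[[0,3,-20],0,100],[[0,0,-22],0,80],[[0,0,-22],0,54],[[0,-21,0],0,54],[[0,-22,0],0,54],[[0,-22,0],0,54],[[0,-21.5,0],0,54],[[0,0,0],0,54],[[0,0,0],0,54]]' 
python3 -c "
from h import *
go(-38.6,1,13)
im=capture('side');cv2.imwrite('pics/a12.png',im)
crop('s',im,190,140,150,170,3.5,'pics/a12c.png')"
```

```text
clock: 19.38
tool_pos: [450.5, -33.4, 75.6]
orientation: [1.054, 2.959, 0.0]
wrist_force: [0.4, 0.4, -0.2]
grip_width: 49.5
t 19.38 tcp [450.5 -33.4  75.6] dock [-39.6   1.4] F dock -0.55 0.01 Fz -0.16 tooly deg 50.8 w 49.5
need tool [ 0.4 -1.  62.6]
```

View pics/a12c.png

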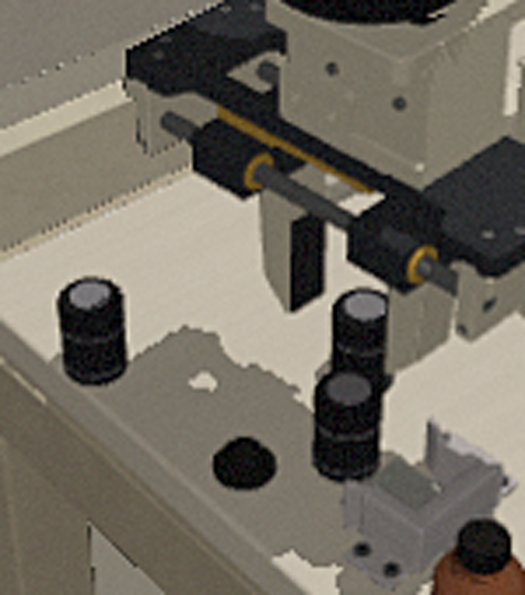

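```bash
python3 -m creep '[[[0.4,-1,0],0,54],[[0,0,20],0,54],[[0,0,20],0,54],[[0,0,19],0,54],[[0,0,0],0,54],[[0,0,0],0,20],[[0,0,0],0,20],[[0,0,0],0,20],[[0,0,0],0,20]]' 15
python3 -c "
from h import *
st()
im=capture('side');cv2.imwrite('pics/a13.png',im)
crop('s',im,220,160,150,150,4,'pics/a13c.png')"
python3 -m creep '[[[0,0,-1],0,20],[[0,0,-1],0,20],[[0,0,0],0,20]]';python3 -c "
from h import *
st()
im=capture('side');cv2.imwrite('pics/a14.png',im)
crop('s',im,220,160,150,150,4,'pics/a14c.png')"
```

```text
clock: 20.55
tool_pos: [450.2, -34.3, 17.6]
orientation: [1.053, 2.957, 0.0]
wrist_force: [1.2, -0.3, 6.2]
grip_width: 29.8
t 20.55 tcp [450.2 -34.3  17.6] dock [-38.7   1.8] F dock -0.56 1.15 Fz 6.23 tooly deg 50.8 w 29.8
clock: 20.98
tool_pos: [448.7, -34.0, 18.3]
orientation: [-1.053, -2.959, 0.0]
wrist_force: [0.1, 0.8, -4.0]
grip_width: 29.8
t 20.98 tcp [448.7 -34.   18.3] dock [-38.    0.3] F dock -0.71 -0.45 Fz -4.04 tooly deg 50.8 w 29.8
```

View pics/a14c.png

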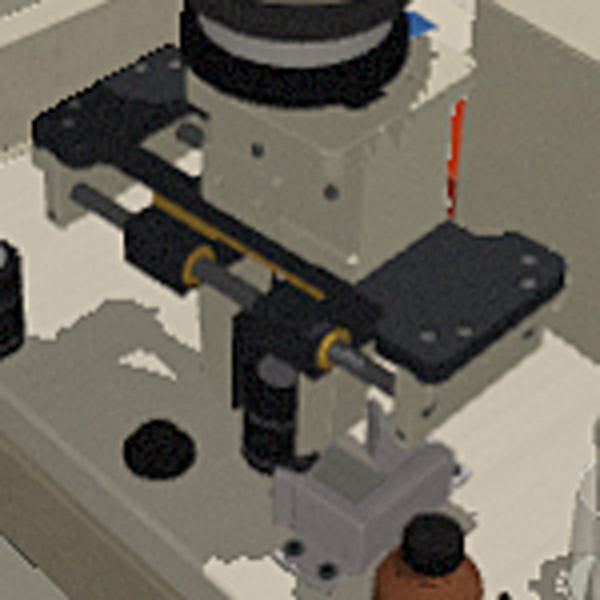

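Fz = −4 N, so the weight is now just carried. I'll raise it 1.2 mm more, move forward 16 mm, and set it down.

```bash
python3 -m creep '[[[0,0,-1.2],0,20],[[0,0,0],0,20],[[0,-3,0],0,20],[[0,-3,0],0,20],[[0,-3,0],0,20],[[0,-3,0],0,20],[[0,-3,0],0,20],[[0,-1,0],0,20],[[0,0,0],0,20]]';python3 -c "
from h import *
st()
im=capture('side');cv2.imwrite('pics/a15.png',im)
crop('s',im,220,160,150,150,4,'pics/a15c.png')"
```

```text
clock: 22.15
tool_pos: [439.1, -46.5, 19.7]
orientation: [1.054, 2.959, 0.0]
wrist_force: [0.0, 0.5, -5.1]
grip_width: 29.6
t 22.15 tcp [439.1 -46.5  19.7] dock [-22.2   0.9] F dock -0.43 -0.3 Fz -5.13 tooly deg 50.8 w 29.6
```

View pics/a15c.png

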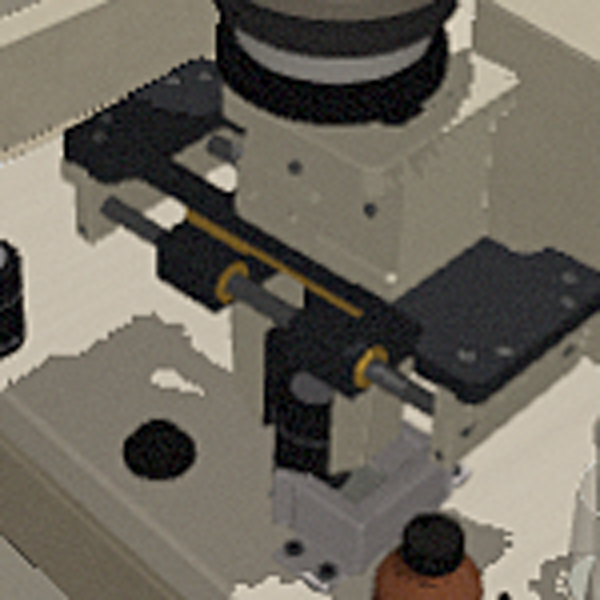

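The canister is over the floor sheet with no side force. I'll lower it, open slightly (the front finger is near the back wall), and rise.

```bash
python3 -m creep '[[[0,1.5,0],0,20],[[0,0,-0],0,20],[[0,0,0.7],0,20],[[0,0,0.7],0,20],[[0,0,0],0,20]]';python3 -c "
from h import *
st()"
```

```text
clock: 22.82
tool_pos: [439.9, -45.3, 18.2]
orientation: [-1.054, -2.959, -0.0]
wrist_force: [-0.4, -0.6, -4.0]
grip_width: 29.8
t 22.82 tcp [439.9 -45.3  18.2] dock [-23.7   0.7] F dock 0.66 0.08 Fz -4.01 tooly deg 50.8 w 29.8
```

```bash
python3 -m creep '[[[0,0,0.5],0,20],[[0,0,0.3],0,20],[[0,0,0],0,20]]'; python3 -m creep '[[[0,0,0.3],0,20],[[0,0,0],0,20]]'
```

```text
clock: 23.2
tool_pos: [440.1, -45.4, 17.9]
orientation: [1.054, 2.959, 0.0]
wrist_force: [-2.4, 0.1, 4.4]
grip_width: 29.6
clock: 23.45
tool_pos: [440.1, -45.3, 17.8]
orientation: [1.053, 2.959, 0.0]
wrist_force: [-2.8, 0.4, 8.5]
grip_width: 29.9
```

Seated on the floor sheet. Releasing and rising.

```bash
python3 -m creep '[[[0,0,-0.6],0,38],[[0,0,0],0,38],[[0,0,0],0,38],[[0,0,-10],0,38],[[0,0,-20],0,38],[[0,0,-20],0,38],[[0,0,-15],0,38],[[0,30,0],0,100],[[0,30,0],0,100],[[0,30,0],0,100],[[0,0,0],0,100]]';python3 -c "
from h import *
go(-110,0,8)
im=capture('side');cv2.imwrite('pics/a16.png',im);print(*caps(im),sep='\n')
crop('s',im,220,160,150,150,4,'pics/a16c.png')"
```

```text
clock: 24.82
tool_pos: [497.9, 25.6, 83.3]
orientation: [1.05, 2.96, 0.001]
wrist_force: [0.4, -0.4, 0.6]
grip_width: 70.4
t 24.82 tcp [497.9  25.6  83.3] dock [-115.2    0.9] F dock 0.06 0.6 Fz 0.57 tooly deg 50.9 w 70.4
need tool [ 0.9 -5.3 75.3]
(array([293.8, 227.1]), array([508.1, -36.3]), array([-73.8,  47.8]))
```

View pics/a16c.png

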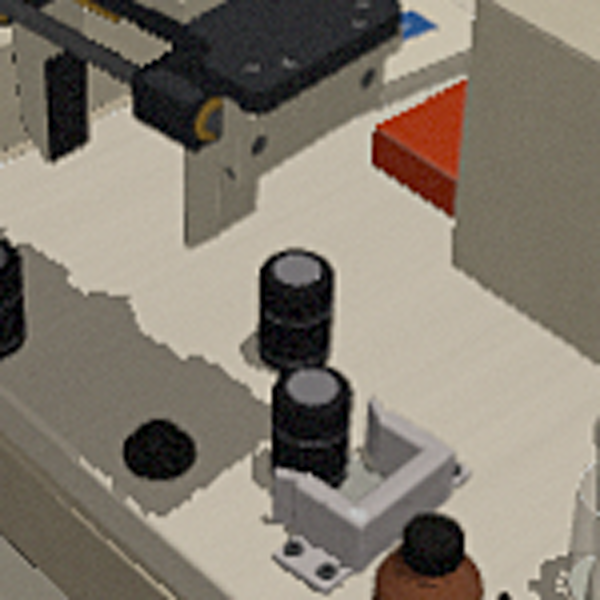

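The full canister stands upright between the lips at crop (312,425). I'm lowering the open gripper behind it, for a low push.

```bash
python3 -m creep '[[[-1,0,0],0,100],[[0,0,25],0,100],[[0,0,25],0,100],[[0,0,25],0,100],[[0,0,0],0,100],[[0,0,0],0,100]]';python3 -c "
from h import *
st()"
python3 -m creep '[[[0,-3,0],0,100],[[0,-3,0],0,100],[[0,-3,0],0,100],[[0,-3,0],0,100],[[0,-3,0],0,100]]';python3 -c "
from h import *
st()
im=capture('side');cv2.imwrite('pics/a17.png',im);print(*caps(im),sep='\n')
crop('s',im,220,160,150,150,4,'pics/a17c.png')"
```

```text
clock: 25.62
tool_pos: [498.0, 23.3, 8.6]
orientation: [1.054, 2.958, 0.0]
wrist_force: [-0.2, -0.2, 0.1]
grip_width: 91.8
t 25.62 tcp [498.   23.3   8.6] dock [-113.6    2.3] F dock 0.24 0.0 Fz 0.15 tooly deg 50.8 w 91.8
clock: 26.25
tool_pos: [489.3, 12.3, 8.4]
orientation: [1.053, 2.957, 0.002]
wrist_force: [2.4, 2.5, 3.6]
grip_width: 91.9
t 26.25 tcp [489.3  12.3   8.4] dock [-99.5   2.6] F dock -3.44 0.26 Fz 3.56 tooly deg 50.8 w 91.9
(array([299. , 258.1]), array([437.5, -47.7]), array([-20.2,   0.3]))
```

View pics/a17c.png

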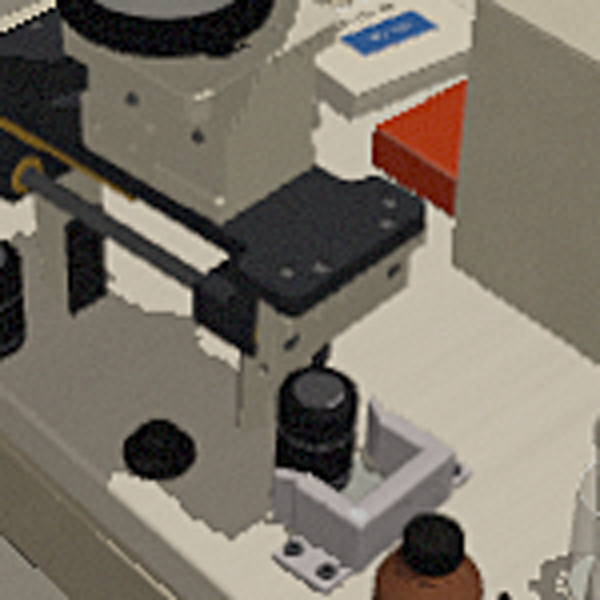

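It is sliding upright at 3.4 N. Continuing.

```bash
python3 -m creep '[[[0,-3,0],0,100],[[0,-3,0],0,100],[[0,-3,0],0,100],[[0,-3,0],0,100],[[0,-2,0],0,100]]';python3 -c "
from h import *
st()
im=capture('side');cv2.imwrite('pics/a18.png',im);print(*caps(im),sep='\n')
crop('s',im,220,160,150,150,4,'pics/a18c.png')"
for i in 1 2 ; do python3 -m creep '[[[0,-1.5,0],0,100]]'; done
```

```text
clock: 26.92
tool_pos: [480.2, 1.4, 8.3]
orientation: [1.053, 2.958, 0.001]
wrist_force: [3.2, 4.3, 3.4]
grip_width: 91.9
t 26.93 tcp [480.2   1.4   8.3] dock [-85.3   2.5] F dock -5.35 -0.18 Fz 3.45 tooly deg 50.8 w 91.9
(array([305.5, 261.3]), array([431.3, -57.4]), array([-8.8,  1.7]))
clock: 27.1
tool_pos: [479.3, 0.3, 8.3]
orientation: [1.053, 2.958, 0.001]
wrist_force: [2.3, 3.9, 4.4]
grip_width: 91.6
clock: 27.22
tool_pos: [478.3, -0.9, 8.2]
orientation: [1.053, 2.958, 0.001]
wrist_force: [4.0, 4.2, 4.4]
grip_width: 91.8
```

View pics/a18c.png

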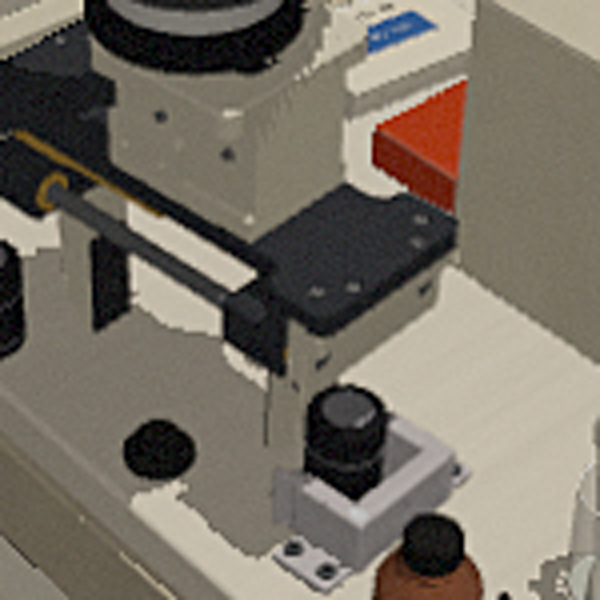

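```bash
for i in 1 2 3 4 5; do python3 -m creep '[[[0,-1.2,0],0,100]]'|grep -E "pos|force"; done; python3 -c "
from h import *
st()"
```

```text
tool_pos: [477.5, -1.8, 8.2]
wrist_force: [4.0, 3.9, 4.4]
tool_pos: [476.8, -2.8, 8.2]
wrist_force: [3.1, 3.7, 5.4]
tool_pos: [476.0, -3.7, 8.2]
wrist_force: [3.6, 5.1, 4.0]
tool_pos: [475.8, -4.4, 8.4]
wrist_force: [6.4, 7.6, 4.5]
tool_pos: [476.0, -5.0, 8.6]
wrist_force: [9.5, 12.3, 4.5]
t 27.85 tcp [476.   -5.    8.6] dock [-77.7   3.2] F dock -15.54 -0.46 Fz 4.47 tooly deg 50.8 w 91.6
```

The force climbs sharply at TCP X = −78, so the canister is against the back wall. I'll back off, rise, and check.

```bash
python3 -m creep '[[[0,1,0],0,100],[[0,1,0],0,100],[[0,3,0],0,100],[[0,5,0],0,100],[[0,0,-25],0,100],[[0,0,-30],0,100],[[0,0,-30],0,100],[[0,20,-30],0,100],[[50,20,-30],0,100],[[60,0,-30],0,100],[[60,0,-10],0,100],[[60,0,0],0,100],[[60,0,0],0,100],[[60,0,0],0,100],[[0,0,0],0,100],[[0,0,0],0,100]]';python3 -c "
from h import *
st()
im=capture('side');cv2.imwrite('pics/a19.png',im);print(*caps(im),sep='\n')
t=capture('top');cv2.imwrite('pics/a19t.png',t)
crop('s',im,200,160,160,150,4,'pics/a19c.png');crop('t',t,230,130,140,190,3.1,'pics/a19tc.png')"
```

```text
clock: 29.85
tool_pos: [237.2, 251.6, 190.8]
orientation: [1.052, 2.96, -0.001]
wrist_force: [-0.2, -0.2, 0.8]
grip_width: 91.7
t 29.85 tcp [237.2 251.6 190.8] dock [-125.6 -344.1] F dock 0.27 -0.04 Fz 0.8 tooly deg 50.9 w 91.7
(array([215.1, 224. ]), array([504.4,  87.3]), array([-167.2,  -33.1]))
(array([293.8, 227. ]), array([508.1, -36.3]), array([-73.7,  47.9]))
```

View pics/a19c.png

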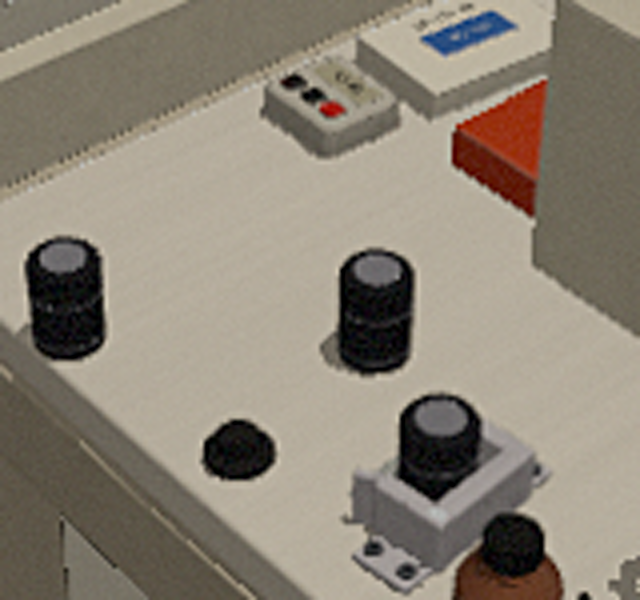

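View pics/a19tc.png

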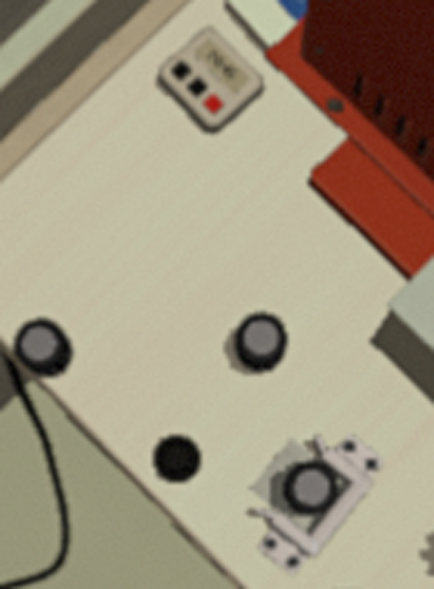

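```bash
python3 -c "
from h import *
t=cv2.imread('pics/a19t.png');s=cv2.imread('pics/a19.png')
for n,im,(x,y,w,h) in(('top',t,(318,274,26,28)),('side',s,(298,254,26,18))):
    g=im[y:y+h,x:x+w].astype(int)
    m=((g.max(2)>75)&(g.max(2)<150)).astype(np.uint8)
    k,l,st_,c=cv2.connectedComponentsWithStats(m,connectivity=4)
    for j in range(1,k):
        if st_[j,4]>30:
            p=c[j]+[x,y];w_=onz(n,p,42.5);b=[2,.9] if n=='side' else [-.9,-.4]
            print(n,p,st_[j],dk(w_),dk(w_[:2]-b))
crop('t',t,300,260,64,64,9,'pics/e1.png'); crop('s',s,280,245,70,60,9,'pics/e2.png')
"
```

```text
top [325.31851852 287.65185185] [  0   0  20  28 135] [-4.71980483 -5.32749787] [-5.59862438 -4.88288996]
top [330.02941176 286.78431373] [  7   8  11  11 102] [0.51053573 0.83675026] [-0.36828382  1.28135816]
side [309.90425532 263.94680851] [ 6  6 13  9 94] [-2.27688593  2.58317403] [-0.31534334  1.60217931]
```

View pics/e1.png

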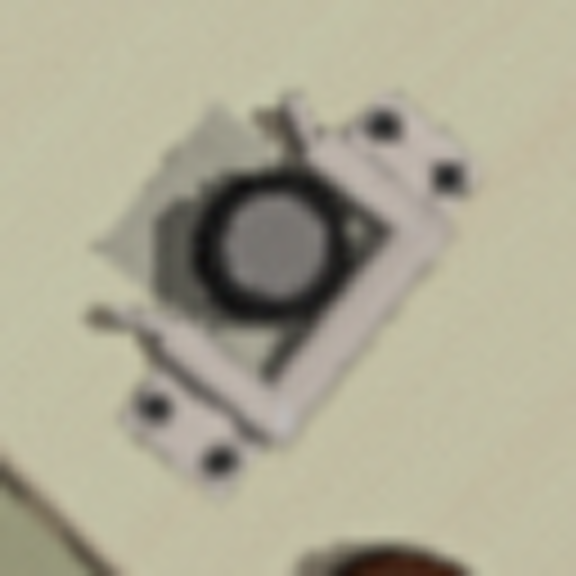

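View pics/e2.png

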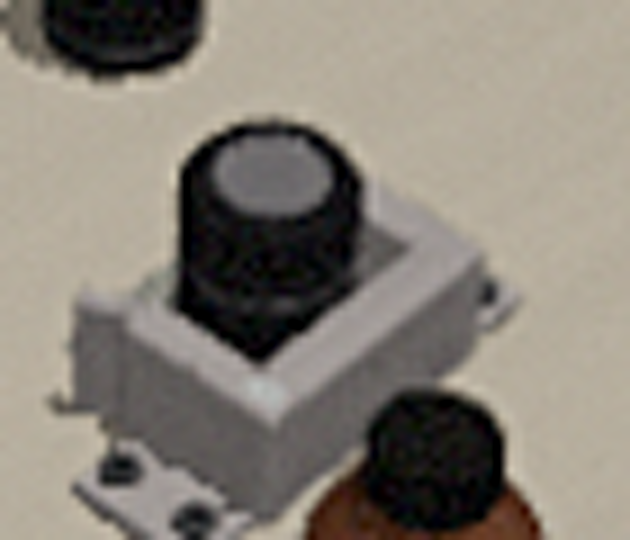

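The canister measures at (−0.3, +1.4) mm in the dock, upright, and the other things look unmoved. Handing in.

```bash
python3 -c "
from plant import *
print(sign_off())"
```

```text
the job is handed in; nothing more can be done
None
```

The full canister is home in the dock and the job is handed in after about 30 s of the 72 s allowed. It was the one that began farthest back, and it resisted a slow push with about 2.9 N. One empty gave only about 0.3–0.6 N. The third canister I never touched; it is taken as empty because the full one was already found.

- **Problem on the way:** my first push caught the canister on the 0.5 mm edge of the dock's floor sheet. It leaned by roughly 10–15° by eye, at about 16 N, and stood up again when I backed off.
- **Departure from pure sliding:** to get past that edge I gripped the full canister, raised it about 2 mm, and set it down on the sheet. It was then pushed to the back wall, where the push force climbed to about 15 N.
- **Full canister, last check:** about −0.3 mm along and +1.4 mm across from home, upright. The two cameras agree within about 1 mm after correcting for their offset; uncorrected, the side view read −2.3 mm along.
- **Empties, last check:** upright, about 170 mm and 88 mm from home. The first is now close to the worktop edge.
- **Stopper and timer:** they look unmoved in both final views, though I did not re-measure them. The arm is clear of everything.

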